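# Stand the cigar mould in its vice and tighten the knob to the click

### The arm

A 6-joint arm with a two-finger parallel gripper is mounted at the origin on the work surface. World frame = base frame: x ahead of the robot, y to its left, z up, the work surface at z = 0. Lengths are in m, angles in rad, forces in N, time in s.
With the tool pointing down it reaches from about 0.25 to 0.775 m from the base axis. Payload 4 kg.
Tool frame: the origin (TCP) lies on the centre line of the jaws, within the pads' length; the fingertips stand 14 mm ahead of it and the grasp point (between the pads) lies 5 mm behind it (robot.tcp_to_tips is the distance from the TCP to the fingertips, in m); z points along the fingers, y is the line along which they close (so a half turn about z gives the same grasp; the last joint's range is limited). The gripper opens to 94 mm and grips with 3 to 60 N. Pads are 16 mm wide; open, the fingers measure 119 mm over their backs; the gripper's body (75 mm by 177 mm) begins 78 mm behind the grasp point.
Start: joints at [-1.378, 0.087, 1.371, -0, 1.684, -0.103], TCP at [0.16, -0.526, 0.22] pointing down, gripper open.
Joint ranges: [-3.1, 3.1], [-0.76, 2.03], [0.27, 2.55], [-1.08, 4.22], [0.17, 2.65], [-2.57, 2.57]. Speed limits (rad/s): [2.79, 2.79, 3.14, 3.14, 3.14, 3.14].

### API

Orientations are given as [roll, pitch, yaw] about the fixed x, y, z axes, in that order (R = Rz(yaw) Ry(pitch) Rx(roll)).
In Python, from bench import robot gives the robot as it stands.
- The arm moves only by the tool carry_out, never from a script. Its argument "increments" is a list of rows, each a list of 3 entries, a list of its own where there are three numbers: the closure in counts, from 0 (fully open) to 255 (shut), then the shift along the tool's x, y, z in mm, then the turn about the tool's z in degrees. In form: [[fingers, [dx, dy, dz], twist], ...]. A call has 1 to 8 rows; each row shifts and turns the commanded pose from where the row before left it, along the tool's axes as they then stand; what a row does not reach is not made up. A row lasts 1/10 s, in which the tool goes at most 50 mm and 8.59 degrees, less where a joint would pass 70% of its speed; a pose out of reach is approached as far as the arm can. A call with a gripper value outside its range is refused whole. The fingers move at their own pace and stop on an object; the grip force is fixed at half the most. Time passes only in rows, so rows that do not move let the fingers close. It gives the time, the measured TCP pose, the force, the opening and the grip force at its end, in the units of the state.
- robot.get_obs(): the state, without advancing time (a new reading comes with each control period).
- robot.snapshot(name): name is "scene" or "top"; returns the picture (480x640x3 uint8, blue, green, red); there is no depth.
- robot.get_calibration(name): a dict with "vfov" (degrees; the focal length in pixels is half the picture's height over the tangent of half this angle, whatever the lens; pixels are square), "cx", "cy" (the principal point, pixels), "T" (4x4, takes a point from camera to world coordinates). Camera axes: x right, y down, z forward; pixel columns grow to the right and rows downward; lengths in m; the calibration is good to about 2 mm. A picture is of the moment at which its call begins. get_calibration takes no time and is no camera call.
- robot.close_job(): hands the job in; it is judged then, once.
The state is a dict: "time": time; "joint_positions": joint angles; "qvel": joint speeds; "joint_torque": joint torques, N m; "tool_pos": TCP position; "ee_rot": TCP orientation; "wrist_force": force on the tool from outside, world axes, zero at the start; "wrist_torque": the same for the moment, N m; "width": finger opening in m; "finger_force": force on a finger pad.
Only numpy, scipy, OpenCV 4.12 (cv2) and the standard library are available. Lean on these libraries where they do the work, as an engineer would, in place of code of your own. Each camera call takes 0.05 s, during which the arm holds its last target. There are 200 camera calls.

### The job

Tip the dark wooden cigar mould, which leans on the rest rail of the green bench vice, up onto its long edge so that it stands upright and flat against the aluminium fence. Then turn the red knob clockwise, regripping as needed, until it clicks and the yellow ring stands up fully around the knob's foot; stop there without overtightening, let go, and leave the glue cup, the blade and the gauge plate where they are.

Things in the scene. Friction and masses are not known exactly. Their poses are not given: they have to be found in the camera images.
- press: fixed green vice; origin on the table under the middle of the mould bay; x square to the fence (away from the robot), y along it, z up. All offsets in mm in this frame. Bed top at z 20, x -110..90, y -112..102. Aluminium fence: bearing face at x +50 facing -x, y -100..100, top at z 95. Green gearbox: x -80..90, y 101..230, top at z 50, carries the knob (axis at x -20, y 190)
- rail_mid (a point): middle of the steel rest rail, on its axis: round bar of diameter 10, 200 long, along the vice's y, at x -16.5, z 53 in the vice's frame, on posts (14 x 10) at y -95 and +95. The finger must pass over it
- mould: loose dark wooden plate 90 (x) x 160 (y) x 18 (z), grooved, about 0.22 kg. Origin: centre of its lower face, body from z 0 to 18. It starts leaning at 38 degrees: +x edge low, on the bed within some mm of the fence; -x edge raised on the robot side, overhanging the rest rail by about 25. Pushed up and over, it pivots on the low edge; within 10 degrees of upright it stands by itself
- mould_mid (a point): the centre of the mould's volume. When the mould stands flat against the fence on its long edge, this is at x 41, z 65 in the frame of press
- mould_edge (a point): middle of the raised -x edge of the mould, on its lower face (x -45, y 0, z 0 in the mould's frame)
- jaw: steel jaw on the bed, 150 wide, 13 high, 30 deep; origin: middle of its lower front edge. Moves to the fence (vice +x) by 12 mm per rad of clockwise knob turn and stays where left; sprung behind by 8 N/mm. It starts 33 to 44 from the fence, so it meets the standing 18 mm mould after about 1.2 to 2.2 rad of knob turn
- knob_grip (a point): on the red knob's vertical axis at gripping height, 89 above the table. Bar 44 long (point x), 14 thick (point y), from 22 below to 12 above this point; point z up. Turns clockwise from above with 0.1 N m; once the jaw meets the mould, about 0.15 rad more brings it to 0.25 N m, where it breaks away (click): resistance falls to nothing in 0.35 rad, then it snaps on to a stop at 0.45 rad. Needs more than one grasp
- flag_top (a point): centre of the top of the yellow tell-tale ring (diameter 54) around the knob's foot. 51.5 above the table, hidden flush in the dial, before the click; it rises 27 mm per rad of break-away: 61.5 to 64 above the table once clicked, and no further. Turning on past the stop drives the jaw harder and overtightens (40 N on the mould, about 0.35 rad past the stop). Do not turn back after the click
- cup: small white glue cup, diameter 60, height 45; origin at its underside. Leave alone
- chaveta: flat dark steel rolling blade with rounded ends, 190 x 60 x 5, lying on a light wooden board 22 high at the left; origin at the centre of its underside. Leave alone
- gauge: aluminium gauge plate with three holes, 120 x 50 x 8, on the right; origin at the centre of its underside. Leave alone
There are look-alikes about, which are no part of the job. There is more than one size of the mould; the one meant has the size given above.

How it is judged:
By the outcome, as a careful person would: the job done as asked, in the order asked, and still so for the second after the job is handed in, with the robot touching nothing.
It also fails if it takes over 72 s, if anything falls off the work surface, if the arm or the gripper's body presses on something with over 40 N, if the wrist force passes 120 N, or if a joint passes its speed limit or range.

## Working session

There is one attempt and no reset: what is moved stays moved. The work goes in short steps, Python scripts to look and compute and a tool call to move; the robot and the scene stay as the last step left them, time stands still between calls to the robot, and variables do not carry over. Pictures are saved under pics/ and viewed, at most 10 in all, crops included, and the job is handed in when it is done.

Besides the shell and the picture viewer there is one more tool, called after "Emit:" as name([rows], argument=value, ...), one row to a line, values as JSON. carry_out: Moves the arm, as the interface text tells. Its arguments: {"type":"object","properties":{"increments":{"type":"array","items":{"type":"array"}}},"required":["increments"]}

```bash
mkdir -p pics; ls
python3 - <<'E'
from bench import robot
import cv2,numpy as np
np.set_printoptions(precision=4,suppress=True)
for n in("scene","top"):
    cv2.imwrite(f"pics/{n}0.png",robot.snapshot(n)); print(n,robot.get_calibration(n))
print(robot.get_obs())
E
```

```text
pics
scene {'vfov': 52.12897224581323, 'cx': 307.74838288678643, 'cy': 242.39217062846123, 'T': array([[ 0.8535,  0.288 , -0.4343,  0.9768],
       [ 0.5207, -0.5041,  0.6891, -0.7493],
       [-0.0205, -0.8143, -0.5801,  0.7341],
       [ 0.    ,  0.    ,  0.    ,  1.    ]])}
top {'vfov': 42.05949994869952, 'cx': 321.6427764190759, 'cy': 242.7945862227374, 'T': array([[-0.0191, -0.9863,  0.1641,  0.2112],
       [-0.9998,  0.0197,  0.0022,  0.007 ],
       [-0.0054, -0.164 , -0.9864,  1.686 ],
       [ 0.    ,  0.    ,  0.    ,  1.    ]])}
{'time': 0.1, 'joint_positions': array([-1.3781,  0.0879,  1.3721, -0.    ,  1.6836, -0.1031]), 'qvel': array([-0.0001, -0.0009, -0.0035,  0.0006, -0.0015,  0.0006]), 'joint_torque': array([  0.0026, -34.1251, -30.3302,   0.0721,   0.0304,  -0.0001]), 'tool_pos': array([ 0.1602, -0.5257,  0.2184]), 'ee_rot': array([-3.1396, -0.0002,  0.2958]), 'wrist_force': array([ 0.5964, -0.5936, -0.6438]), 'wrist_torque': array([ 0.0141, -0.0085, -0.0547]), 'finger_force': 0.0, 'width': 0.0941802237676496}
```

View pics/scene0.png

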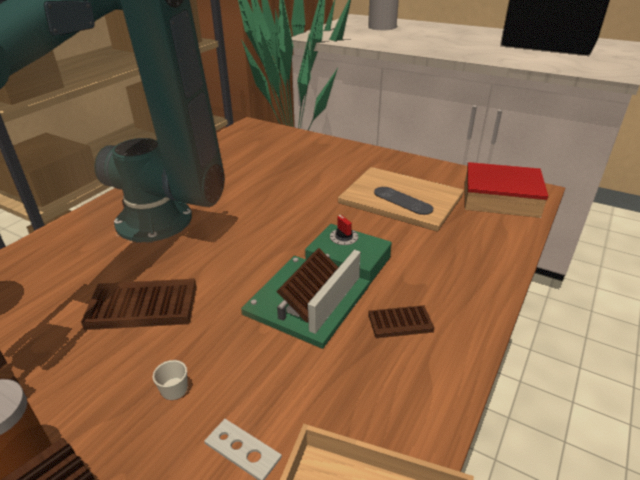

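View pics/top0.png

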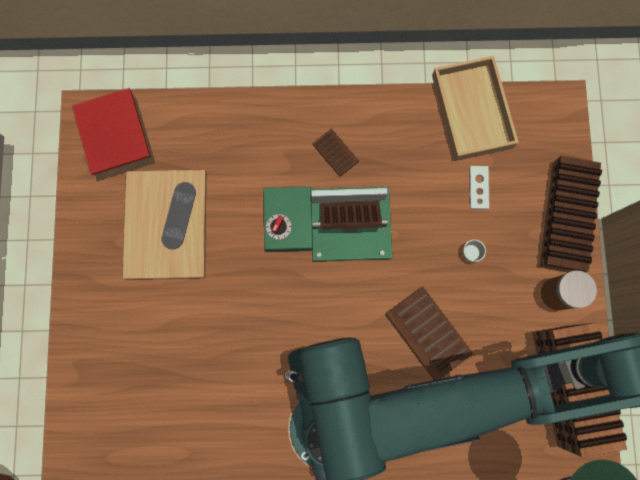

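Top view: the leaning mould is at (351,215) in the vice. The look-alikes are a small plate at (335,152) and a large one at (428,330), both lying loose, with racks at the right. Only the one in the vice leans on the rest rail. I'll confirm with a crop.

Run:
```python
import cv2,numpy as np
t=cv2.imread("pics/top0.png")[180:268,255:400]; s=cv2.imread("pics/scene0.png")[205:345,235:400]
t=cv2.resize(t,None,fx=5.0,fy=5.0,interpolation=cv2.INTER_CUBIC)
s=cv2.resize(s,None,fx=4.2,fy=4.2,interpolation=cv2.INTER_CUBIC)
for im,f,x0,y0 in((t,5,255,180),(s,4.2,235,205)):
    for x in range((x0//20+1)*20,x0+int(im.shape[1]/f),20):
        cv2.line(im,(int((x-x0)*f),0),(int((x-x0)*f),6),(255,255,255),1);cv2.putText(im,str(x),(int((x-x0)*f),18),0,.4,(255,255,255),1)
    for y in range((y0//20+1)*20,y0+int(im.shape[0]/f),20):
        cv2.line(im,(0,int((y-y0)*f)),(6,int((y-y0)*f)),(255,255,255),1);cv2.putText(im,str(y),(8,int((y-y0)*f)+4),0,.4,(255,255,255),1)
cv2.imwrite("pics/c_t.png",t);cv2.imwrite("pics/c_s.png",s)
```

```text
(no output)
```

View pics/c_t.png

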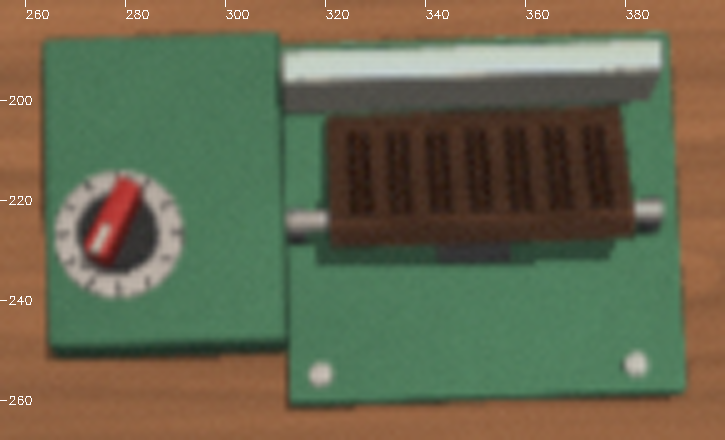

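View pics/c_s.png

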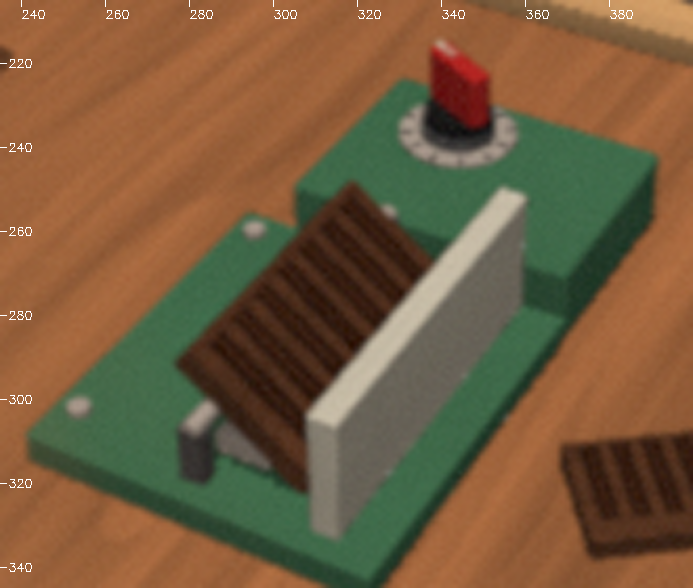

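The crop confirms it: the vice's plate is leaning on the rail with 7 grooves, raised edge near top crop (331–634, ~240). Next I fit the vice, mould and knob from both views.

```bash
cat > h.py <<'E'
from bench import robot
import numpy as np
from scipy.optimize import least_squares
np.set_printoptions(precision=4,suppress=True)
C={n:robot.get_calibration(n) for n in("scene","top")}
def proj(n,P):
    c=C[n];T=c["T"];p=(np.atleast_2d(P)-T[:3,3])@T[:3,:3]
    f=240/np.tan(np.radians(c["vfov"]/2));return p[:,:2]/p[:,2:]*f+[c["cx"],c["cy"]]
def tri(a,b):  # top px, scene px -> point
    r=least_squares(lambda P:np.r_[proj("top",P)[0]-a,proj("scene",P)[0]-b],[.45,0,.05]);return r.x,np.abs(r.fun).max()
def W(v,P): # vice mm -> world m
    c,s=np.cos(v[2]),np.sin(v[2]);P=np.atleast_2d(P)/1000
    return np.c_[v[0]+c*P[:,0]-s*P[:,1],v[1]+s*P[:,0]+c*P[:,1],P[:,2]+v[3]]
def T_(l):return np.array(l)/5+[255,180]
def S_(l):return np.array(l)/4.2+[235,205]
E
cat > fit.py <<'E'
from h import *
tp=[[90,-112,20],[-110,-112,20],[-110,102,20],[90,230,50],[-80,230,50],[90,101,50],[-80,101,50],[50,100,95],[50,-100,95]]
tu=T_([[668,33],[686,391],[288,402],[43,42],[49,346],[278,33],[287,341],[283,83],[662,70]])
sp=[[50,100,95],[50,-100,95],[-110,-112,20],[90,230,50],[90,101,50],[-80,230,50],[-80,101,50],[-110,102,20]]
su=S_([[503,187],[308,413],[28,435],[657,157],[568,277],[405,78],[296,187],[250,212]])
f=lambda v:np.r_[proj("top",W(v,tp))-tu,proj("scene",W(v,sp))-su].ravel()
r=least_squares(f,[.5,0,0,0],loss="soft_l1");v=r.x;print("vice",v);print(f(v).reshape(-1,2))
a=np.radians(38)
def M(m,L):  # mould local (x,y,z) mm -> vice mm, pivot low edge lower face corner (45,z0) at x=m0,z=20
    L=np.array(L,float);u=L[:,0]-45
    return np.c_[m[0]+u*np.cos(a)+L[:,2]*np.sin(a),m[1]+L[:,1],20-u*np.sin(a)+L[:,2]*np.cos(a)]
lt=[[-45,80,0],[-45,-80,0]];ut=T_([[331,247],[634,235]])
ls=[[-45,80,18],[-45,-80,18]];us=S_([[350,182],[178,363]])
g=lambda m:np.r_[proj("top",W(v,M(m,lt)))-ut,proj("scene",W(v,M(m,ls)))-us].ravel()
m=least_squares(g,[40,0]).x;print("mould low edge x, y",m,g(m).reshape(-1,2))
print("edge vice",M(m,[[-45,0,0]]))
k=W(v,[[-20,190,89],[-20,190,101]]);print("knob",k,proj("top",k),proj("scene",k))
for s in np.radians(range(0,180,5)):
    pass
d=[proj("top",W(v,[[-20+22*q*np.cos(t),190+22*q*np.sin(t),101] for q in(-1,1)])) for t in np.radians([-40,-35,-30,-25,-20,-15])]
for x in d: print(((x-[255,180])*5).ravel())
np.save("v.npy",v)
E
python3 fit.py
```

```text
vice [ 0.5521 -0.0641  0.0119 -0.0011]
[[-0.4309 -0.7168]
 [-0.4357 -0.2537]
 [-0.2071  0.0409]
 [-0.9233 -1.3558]
 [-1.1341  0.0258]
 [-0.172  -1.058 ]
 [-0.1791 -0.5004]
 [-0.7598 -0.612 ]
 [-0.2153 -0.4134]
 [-0.8108  0.626 ]
 [-0.9869  1.0926]
 [-1.2957  0.0883]
 [ 1.06   -0.4197]
 [-0.5181  0.5512]
 [-1.3202 -0.4323]
 [-1.5352 -0.1448]
 [-0.6605  0.1009]]
mould low edge x, y [34.693  -6.5093] [[ 0.8176  0.0074]
 [ 1.1007  0.4932]
 [-0.1187  0.2007]
 [ 1.1978 -1.6252]]
edge vice [[-36.228   -6.5093  75.4095]]
knob [[0.5298 0.1256 0.0879]
 [0.5298 0.1256 0.0999]] [[277.1749 223.7367]
 [276.8244 222.8375]] [[344.2688 224.1767]
 [344.3836 219.9524]]
[ 82.4209 247.0006 135.7325 181.4861]
[ 85.4037 249.1275 132.7543 179.3747]
[ 88.5679 250.9884 129.5972 177.5282]
[ 91.8896 252.5691 126.2853 175.9606]
[ 95.3432 253.8573 122.8435 174.6834]
[ 98.9024 254.8432 119.298  173.7065]
```

Fit is good to about 2 mm. The mould's raised edge is at vice x −36, z 75, so I'll push with both open fingers at tip height about 64 mm. First the approach.

Emit:
carry_out([
  [0,[0,0,0],8.2],
  [0,[0,0,0],8.1],
  [0,[27,-38,0],0],
  [0,[27,-38,0],0],
  [0,[27,-38,0],0],
  [0,[27,-38,0],0],
  [0,[27,-38,0],0],
  [0,[27,-38,0],0],
])

```text
time: 0.9
tool_pos: [0.3202, -0.2945, 0.2191]
ee_rot: [-3.141, 0.0, 0.011]
wrist_force: [0.6, -0.3, -0.2]
width: 0.0943
finger_force: 0.0
```

Emit:
carry_out([
  [0,[27,-38,0],0],
  [0,[27,-38,0],0],
  [0,[27,-38,0],0],
  [0,[27,-38,0],0],
  [0,[25,-38,0],0],
  [0,[20,-37,0],0],
  [0,[0,0,0],0],
  [0,[0,0,0],0],
])

```text
time: 1.7
tool_pos: [0.47, -0.0669, 0.2188]
ee_rot: [3.141, 0.002, 0.014]
wrist_force: [0.4, 0.6, -0.3]
width: 0.094
finger_force: 0.0
```

Emit:
carry_out([
  [0,[0,4,45],0],
  [0,[0,0,45],0],
  [0,[0,0,40],0],
  [0,[0,0,11],0],
  [0,[0,0,0],0],
  [0,[10,0,0],0],
  [0,[10,0,0],0],
  [0,[0,0,0],0],
])

```text
time: 2.5
tool_pos: [0.4933, -0.072, 0.081]
ee_rot: [3.14, -0.005, 0.011]
wrist_force: [1.1, -0.4, -0.3]
width: 0.0934
finger_force: 0.0
```

Run:
```python
from h import *; import cv2
im=robot.snapshot("scene")[150:345,200:420]
cv2.imwrite("pics/s1.png",cv2.resize(im,None,fx=3,fy=3,interpolation=cv2.INTER_CUBIC)); o=robot.get_obs();print(o["tool_pos"],o["wrist_force"])
```

```text
[ 0.4923 -0.0718  0.0804] [-0.8109  0.4799 -0.168 ]
```

View pics/s1.png

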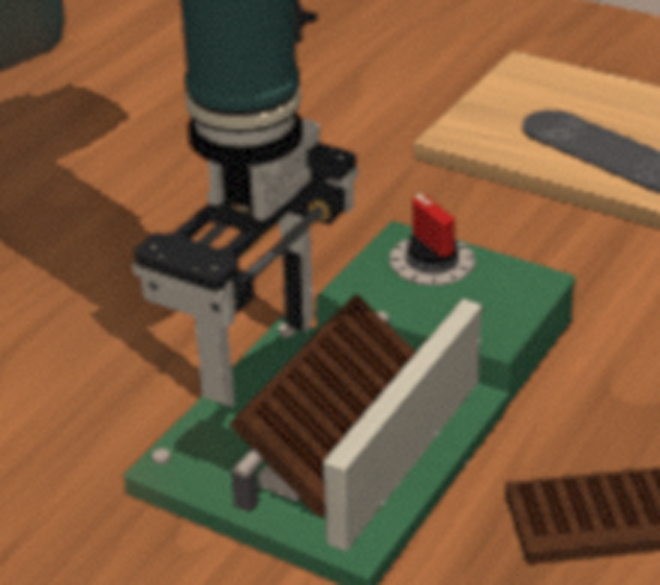

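Both fingers stand just behind the raised edge (crop about (215,395) and (300,320)) and the mould is undisturbed. Push toward the fence.

Emit:
carry_out([
  [0,[6,0,3],0],
  [0,[6,0,0],0],
  [0,[6,0,0],0],
  [0,[6,0,0],0],
  [0,[6,0,0],0],
  [0,[6,0,0],0],
  [0,[6,0,0],0],
  [0,[0,0,0],0],
])

```text
time: 3.35
tool_pos: [0.5102, -0.0711, 0.0729]
ee_rot: [-3.141, 0.056, 0.012]
wrist_force: [-53.3, -0.6, 30.3]
width: 0.094
finger_force: 27.6
```

The push jammed: the edge sticks on the finger's face and must rise with it. I'll back off, look, then follow the edge's arc, moving forward and up together.

Emit:
carry_out([
  [0,[-12,0,0],0],
  [0,[-12,0,0],0],
  [0,[-14,0,0],0],
  [0,[0,0,0],0],
])

```text
time: 3.75
tool_pos: [0.4936, -0.0712, 0.0755]
ee_rot: [3.142, -0.0, 0.011]
wrist_force: [0.3, -0.1, 0.8]
width: 0.0941
finger_force: 0.0
```

Run:
```python
from h import *; import cv2
im=robot.snapshot("scene")[205:345,235:400]; t=robot.snapshot("top")[180:268,255:400]
o=robot.get_obs();print(o["tool_pos"],o["ee_rot"],o["wrist_force"])
s=cv2.resize(im,None,fx=3.5,fy=3.5,interpolation=cv2.INTER_CUBIC)
t=cv2.imread("pics/scene0.png")[205:345,235:400]
print(np.abs(t.astype(int)-im).mean())
cv2.imwrite("pics/s2.png",s)
```

```text
[ 0.495  -0.0714  0.0758] [ 3.1413 -0.0017  0.0112] [ 0.9063 -0.7794  0.4058]
11.445266955266955
```

View pics/s2.png

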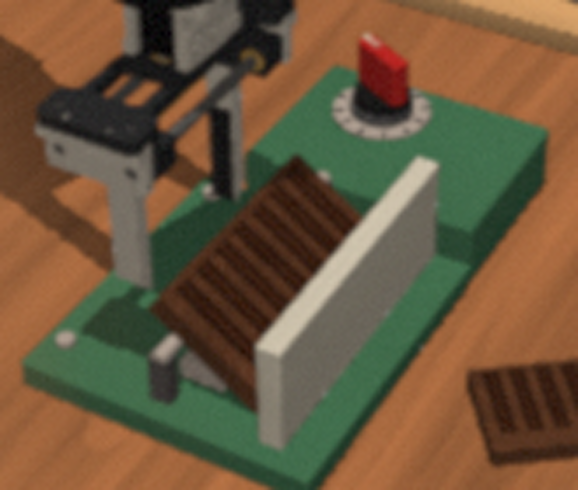

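The mould is now pushed up to the fence but still leaning on the rail, unharmed. Now the arc.

Emit:
carry_out([
  [0,[8,0,0],0],
  [0,[8,0,0],0],
  [0,[2,0,0],0],
  [0,[3,0,-6],0],
  [0,[4,0,-6],0],
  [0,[5,0,-5],0],
  [0,[5,0,-5],0],
  [0,[0,0,0],0],
])

```text
time: 4.65
tool_pos: [0.5308, -0.071, 0.0983]
ee_rot: [3.141, -0.001, 0.012]
wrist_force: [-1.3, -0.8, 1.6]
width: 0.0944
finger_force: 0.8
```

Emit:
carry_out([
  [0,[6,0,-4],0],
  [0,[6,0,-3],0],
  [0,[7,0,-3],0],
  [0,[7,0,-2],0],
  [0,[7,0,-1],0],
  [0,[7,0,-1],0],
  [0,[3,0,0],0],
  [0,[0,0,0],0],
])

```text
time: 5.45
tool_pos: [0.5726, -0.0705, 0.1113]
ee_rot: [3.142, 0.0, 0.011]
wrist_force: [-0.6, -1.1, -0.1]
width: 0.0942
finger_force: 0.0
```

Emit:
carry_out([
  [0,[2,0,0],0],
  [0,[2,0,0],0],
  [0,[2,0,0],0],
  [0,[0,0,0],0],
])

```text
time: 5.85
tool_pos: [0.574, -0.0704, 0.1113]
ee_rot: [-3.141, 0.01, 0.012]
wrist_force: [-11.1, -0.9, 5.4]
width: 0.094
finger_force: 5.5
```

Run:
```python
from h import *; import cv2
im=robot.snapshot("scene")[205:345,235:400]; t=robot.snapshot("top")[180:268,255:400]
o=robot.get_obs();print(o["tool_pos"],o["wrist_force"])
s=cv2.resize(im,None,fx=3.5,fy=3.5,interpolation=cv2.INTER_CUBIC)
cv2.imwrite("pics/s3.png",s)
```

```text
[ 0.574  -0.0704  0.1113] [-10.6242  -1.513    7.2573]
```

View pics/s3.png

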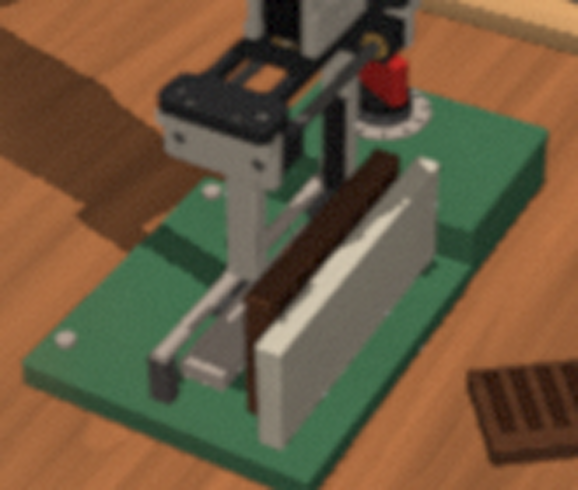

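Mould stands upright at the fence (top edge (255,300)–(390,160) in the crop). I'll press once more lower down, so it sits flat, then withdraw.

Emit:
carry_out([
  [0,[-10,0,0],0],
  [0,[0,0,32],0],
  [0,[0,0,0],0],
  [0,[6,0,0],0],
  [0,[4,0,0],0],
  [0,[2,0,0],0],
  [0,[0,0,0],0],
  [0,[0,0,0],0],
])

```text
time: 6.75
tool_pos: [0.5737, -0.0703, 0.0795]
ee_rot: [-3.141, 0.017, 0.013]
wrist_force: [-18.9, -0.7, 7.0]
width: 0.094
finger_force: 9.6
```

Emit:
carry_out([
  [0,[-22,0,0],0],
  [0,[0,0,-50],0],
  [0,[0,0,-50],0],
  [0,[-5,-39,0],0],
  [0,[-5,-39,0],0],
  [0,[-5,-39,0],0],
  [0,[-5,-39,0],0],
  [0,[-2,-39,0],0],
])

```text
time: 7.55
tool_pos: [0.5348, 0.1259, 0.1818]
ee_rot: [-3.141, -0.004, 0.011]
wrist_force: [0.3, 0.6, 0.6]
width: 0.0938
finger_force: 0.0
```

Emit:
carry_out([
  [0,[0,0,0],-8.5],
  [0,[0,0,0],-8.5],
  [0,[0,0,0],-8.5],
  [0,[0,0,0],-8.5],
  [0,[0,0,0],-8.5],
  [0,[0,0,0],-8.5],
  [0,[0,0,0],-8.5],
  [0,[0,0,0],-8.5],
])

```text
time: 8.35
tool_pos: [0.5353, 0.1245, 0.1815]
ee_rot: [3.138, -0.002, 1.204]
wrist_force: [-0.3, -0.1, 0.4]
width: 0.0939
finger_force: 0.0
```

Emit:
carry_out([
  [0,[0,0,0],-8.5],
  [0,[0,0,0],-8.5],
  [0,[0,0,0],-8.5],
  [0,[0,0,0],-8.5],
  [0,[0,0,0],-8.5],
  [0,[0,0,0],-8.5],
  [0,[0,0,0],-8.5],
  [0,[0,0,0],-8.5],
])

```text
time: 9.15
tool_pos: [0.5353, 0.1245, 0.1815]
ee_rot: [3.139, 0.002, 2.391]
wrist_force: [-1.3, -0.7, -0.6]
width: 0.0942
finger_force: 0.0
```

Emit:
carry_out([
  [0,[0,0,0],-8.5],
  [0,[0,0,0],-8.5],
  [0,[0,0,0],-3],
  [0,[0,0,0],0],
])

```text
time: 9.55
tool_pos: [0.5352, 0.1244, 0.1813]
ee_rot: [3.14, 0.003, 2.734]
wrist_force: [-0.4, 0.1, 0.2]
width: 0.0941
finger_force: 0.0
```

Run:
```python
from h import *; import cv2
im=robot.snapshot("scene")[195:345,225:400]
o=robot.get_obs();print(o["tool_pos"],o["ee_rot"],o["joint_positions"],o["wrist_force"],o["wrist_torque"])
cv2.imwrite("pics/s4.png",cv2.resize(im,None,fx=4,fy=4,interpolation=cv2.INTER_CUBIC))
```

```text
[0.535  0.1244 0.181 ] [3.1401 0.0025 2.7329] [ 0.1252  0.094   1.4394  0.      1.6052 -1.0369] [ 0.2789  0.2233 -0.2735] [ 0.0752 -0.1378  0.0362]
```

View pics/s4.png

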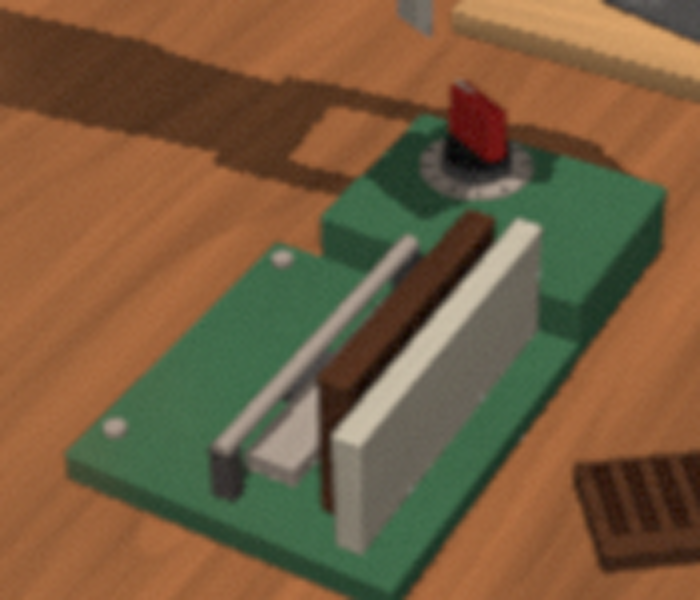

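The mould stands flat and free behind the knob, whose bar top is at crop (477,105). Descend on the knob and grip.

Emit:
carry_out([
  [0,[5,-1,40],0],
  [0,[0,0,40],0],
  [0,[0,0,16],0],
  [0,[0,0,0],0],
  [255,[0,0,0],0],
  [255,[0,0,0],0],
  [255,[0,0,0],0],
  [255,[0,0,0],0],
])

```text
time: 10.4
tool_pos: [0.5299, 0.1253, 0.0849]
ee_rot: [3.14, 0.002, 2.734]
wrist_force: [0.1, 0.1, 0.5]
width: 0.0653
finger_force: 0.0
```

Emit:
carry_out([
  [255,[0,0,0],0],
  [255,[0,0,0],0],
  [255,[0,0,0],0],
  [255,[0,0,0],0],
])

```text
time: 10.8
tool_pos: [0.529, 0.1252, 0.0834]
ee_rot: [-3.141, -0.0, 2.734]
wrist_force: [-0.0, -0.3, 0.3]
width: 0.0333
finger_force: 0.0
```

Emit:
carry_out([
  [255,[0,0,0],0],
  [255,[0,0,0],0],
  [255,[0,0,0],0],
  [255,[0,0,0],0],
  [255,[0,0,0],0],
])

```text
time: 11.3
tool_pos: [0.5294, 0.1259, 0.0835]
ee_rot: [3.14, 0.0, 2.734]
wrist_force: [1.8, 3.6, -1.1]
width: 0.0141
finger_force: 29.8
```

Gripped at 14.1 mm. Turn clockwise 64°, less than the minimum before contact.

Emit:
carry_out([
  [255,[0,0,0],8],
  [255,[0,0,0],8],
  [255,[0,0,0],8],
  [255,[0,0,0],8],
  [255,[0,0,0],8],
  [255,[0,0,0],8],
  [255,[0,0,0],8],
  [255,[0,0,0],8],
])

```text
time: 12.1
tool_pos: [0.5288, 0.1254, 0.0835]
ee_rot: [-3.141, -0.0, 1.612]
wrist_force: [0.6, 2.1, -0.0]
width: 0.0138
finger_force: 29.9
```

```bash
cat > st.py <<'E'
from h import *
o=robot.get_obs();print(o["time"],o["tool_pos"],o["ee_rot"][2],o["joint_positions"][5],o["wrist_force"],o["wrist_torque"],o["joint_torque"][5],o["width"])
E
python3 st.py
```

```text
12.1 [0.5288 0.1254 0.0835] 1.6118373663212997 0.08730023778062761 [ 0.558   2.1216 -0.0195] [ 0.402  -0.1885  0.0868] -1.0352419316768646 0.013832654590541988
```

Emit:
carry_out([
  [255,[0,0,0],4],
  [255,[0,0,0],4],
  [255,[0,0,0],4],
  [255,[0,0,0],0],
])

```text
time: 12.5
tool_pos: [0.5286, 0.1254, 0.0834]
ee_rot: [-3.141, -0.0, 1.408]
wrist_force: [-0.4, 2.9, 0.3]
width: 0.0138
finger_force: 29.9
```

```bash
python3 st.py
```

```text
12.5 [0.5286 0.1254 0.0834] 1.4078824498722793 0.2912047428924491 [-0.3881  2.8771  0.3432] [ 0.4175 -0.0283 -0.0393] 0.2462167851626873 0.013762665751962689
```

Emit:
carry_out([
  [255,[0,0,0],4],
  [255,[0,0,0],4],
  [255,[0,0,0],0],
])

```text
time: 12.8
tool_pos: [0.5286, 0.1254, 0.0835]
ee_rot: [-3.141, 0.0, 1.269]
wrist_force: [-1.8, 4.0, 1.0]
width: 0.0138
finger_force: 29.9
```

```bash
python3 st.py
```

```text
12.8 [0.5286 0.1254 0.0835] 1.2694635190009091 0.4296095380102805 [-1.8208  3.9982  0.9852] [ 0.4577  0.1135 -0.0241] 0.24676035158336163 0.013834000582914978
```

```bash
cat > st.py <<'E'
from h import *; import cv2
o=robot.get_obs();print(o["time"],o["ee_rot"][2],o["joint_positions"][5],o["wrist_force"],"tz",o["wrist_torque"][2],o["joint_torque"][5],o["width"])
for n,(a,b,c,d) in(("scene",(205,260,310,380)),("top",(200,250,255,305))):
    im=cv2.cvtColor(robot.snapshot(n)[a:b,c:d],cv2.COLOR_BGR2HSV)
    k=cv2.inRange(im,(20,130,90),(35,255,255));ys,xs=np.nonzero(k)
    print(n,len(ys),(xs.min()+c,xs.max()+c,ys.min()+a,ys.max()+a) if len(ys) else "")
E
python3 st.py
```

```text
12.8 1.2694635190009091 0.4296095380102805 [-1.8208  3.9982  0.9852] tz -0.024100566099647964 0.24676035158336163 0.013834000582914978
scene 0 
top 0
```

Emit:
carry_out([
  [255,[0,0,0],4],
  [255,[0,0,0],4],
])

```text
time: 13.1
tool_pos: [0.5285, 0.1255, 0.0835]
ee_rot: [-3.14, 0.0, 1.128]
wrist_force: [-1.6, 2.6, 1.0]
width: 0.0137
finger_force: 29.9
```

```bash
python3 st.py
```

```text
13.1 1.1278178380103263 0.5712826020478627 [-1.5993  2.608   0.9898] tz 0.15407071881760775 -0.4745382070541382 0.01374714067654082
scene 0 
top 0
```

Emit:
carry_out([
  [255,[0,0,0],4],
  [255,[0,0,0],4],
])

```text
time: 13.4
tool_pos: [0.5284, 0.1255, 0.0835]
ee_rot: [-3.14, 0.0, 0.989]
wrist_force: [-2.9, 3.1, 1.2]
width: 0.0136
finger_force: 29.9
```

```bash
python3 st.py
```

```text
13.4 0.9891830278978617 0.709893701715614 [-2.8732  3.0967  1.1582] tz 0.13311199095441606 -0.4594399407505989 0.013566885117222045
scene 0 
top 0
```

Emit:
carry_out([
  [255,[0,0,0],4],
  [255,[0,0,0],4],
])

```text
time: 13.7
tool_pos: [0.5283, 0.1255, 0.0834]
ee_rot: [-3.14, 0.001, 0.85]
wrist_force: [-3.8, 3.8, 2.0]
width: 0.0137
finger_force: 30.0
```

```bash
python3 st.py
```

```text
13.7 0.8504478590506803 0.8486702939495959 [-3.7639  3.7948  1.9771] tz 0.2901822876902391 -0.32928675413131714 0.013652398686288744
scene 0 
top 0
```

Emit:
carry_out([
  [255,[0,0,0],4],
  [255,[0,0,0],4],
])

```text
time: 14.0
tool_pos: [0.5282, 0.1257, 0.0834]
ee_rot: [-3.14, 0.001, 0.711]
wrist_force: [-4.4, 3.7, 2.8]
width: 0.0139
finger_force: 30.0
```

```bash
python3 st.py
```

```text
14.0 0.7111524850496496 0.9880832233775717 [-4.4268  3.7443  2.7887] tz 0.165511873202234 -0.38075161166489124 0.013904269775553684
scene 57 (np.int64(333), np.int64(354), np.int64(232), np.int64(242))
top 35 (np.int64(273), np.int64(288), np.int64(225), np.int64(236))
```

The torque peaked at 0.29 N m and has dropped; the ring is starting to show, so it has broken away. Continue in small steps to the stop.

Emit:
carry_out([
  [255,[0,0,0],4],
  [255,[0,0,0],4],
  [255,[0,0,0],0],
])

```text
time: 14.4
tool_pos: [0.5281, 0.1258, 0.0834]
ee_rot: [-3.14, 0.001, 0.573]
wrist_force: [-4.6, 4.0, 2.8]
width: 0.0137
finger_force: 29.9
```

```bash
python3 st.py
```

```text
14.4 0.5728231647782633 1.1263547697399097 [-4.5681  3.9969  2.809 ] tz 0.09376373034974528 0.32632168382406235 0.013712020897365729
scene 113 (np.int64(333), np.int64(354), np.int64(230), np.int64(241))
top 44 (np.int64(274), np.int64(288), np.int64(226), np.int64(236))
```

Emit:
carry_out([
  [255,[0,0,0],4],
  [255,[0,0,0],3],
  [255,[0,0,0],0],
])

```text
time: 14.8
tool_pos: [0.528, 0.1259, 0.0834]
ee_rot: [-3.139, 0.002, 0.451]
wrist_force: [-4.4, 5.3, 3.2]
width: 0.0138
finger_force: 29.9
```

```bash
python3 st.py
```

```text
14.8 0.45105888216863543 1.2481606179467777 [-4.3528  5.2517  3.1719] tz 0.08123852875716306 0.2669714670628309 0.013763934991432546
scene 137 (np.int64(333), np.int64(355), np.int64(230), np.int64(242))
top 45 (np.int64(273), np.int64(288), np.int64(226), np.int64(235))
```

Emit:
carry_out([
  [255,[0,0,0],2],
  [255,[0,0,0],2],
  [255,[0,0,0],0],
])

```text
time: 15.2
tool_pos: [0.528, 0.126, 0.0834]
ee_rot: [-3.14, 0.002, 0.382]
wrist_force: [-3.9, 4.1, 3.5]
width: 0.0139
finger_force: 30.0
```

```bash
python3 st.py
python3 - <<'E'
from h import *; import cv2
im=robot.snapshot("scene")[205:255,310:380]
cv2.imwrite("pics/s5.png",cv2.resize(im,None,fx=10,fy=10,interpolation=cv2.INTER_CUBIC))
v=np.load("v.npy")
for h in(50,51.5,57,61.5,64):
    a=np.linspace(0,2*np.pi,73);P=proj("scene",W(v,np.c_[-20+27*np.cos(a),190+27*np.sin(a),0*a+h]))
    print(h,P.min(0),P.max(0))
E
```

```text
15.2 0.38182973270826603 1.3174626112761083 [-3.947   4.0714  3.5235] tz 0.22563144267586968 0.3070104494690895 0.013929606009740064
scene 139 (np.int64(333), np.int64(355), np.int64(229), np.int64(241))
top 48 (np.int64(272), np.int64(287), np.int64(227), np.int64(236))
50 [332.8053 231.3321] [355.0373 244.0331]
51.5 [332.811  230.8312] [355.0592 243.5229]
57 [332.8317 228.9884] [355.1398 241.6454]
61.5 [332.8488 227.4735] [355.206  240.1017]
64 [332.8583 226.629 ] [355.243 239.241]
```

View pics/s5.png

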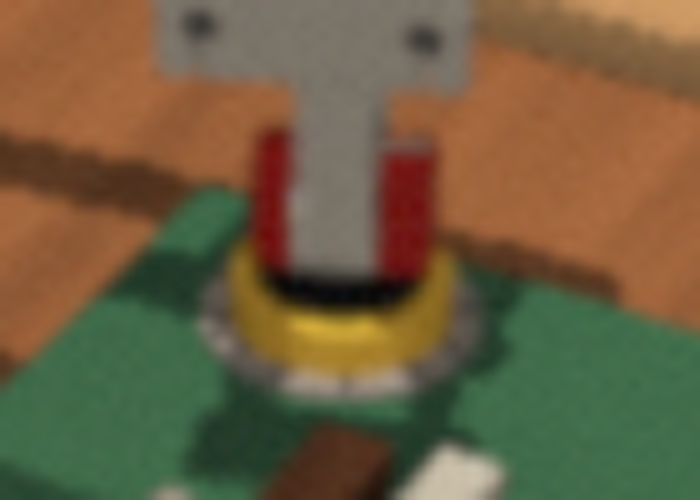

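The ring stands up all round the foot (crop (230–460, 250–375)). Its visible area has stopped growing and the torque is rising again, so this is the stop. Let go and lift clear.

Emit:
carry_out([
  [0,[0,0,0],0],
  [0,[0,0,0],0],
  [0,[0,0,0],0],
  [0,[0,0,0],0],
  [0,[0,0,0],0],
  [0,[0,0,-15],0],
  [0,[0,0,-40],0],
  [0,[0,0,-45],0],
])

```text
time: 16.15
tool_pos: [0.528, 0.1249, 0.1839]
ee_rot: [-3.141, 0.003, 0.378]
wrist_force: [1.1, -0.1, -1.1]
width: 0.0743
finger_force: 0.0
```

Emit:
carry_out([
  [0,[-40,0,0],0],
  [0,[-45,0,0],0],
  [0,[-45,0,0],0],
  [0,[-40,0,0],0],
  [0,[0,0,0],0],
])

```text
time: 16.65
tool_pos: [0.368, 0.0616, 0.1847]
ee_rot: [3.14, -0.002, 0.377]
wrist_force: [0.7, -0.1, -0.3]
width: 0.0939
finger_force: 0.0
```

```bash
python3 st.py
python3 - <<'E'
from h import *; import cv2
im=robot.snapshot("scene")[205:345,235:400]; t=robot.snapshot("top")
a=cv2.resize(im,None,fx=3,fy=3,interpolation=cv2.INTER_CUBIC); b=cv2.resize(t[180:268,255:345],None,fx=3,fy=3,interpolation=cv2.INTER_CUBIC)
b=cv2.copyMakeBorder(b,0,a.shape[0]-b.shape[0],0,0,cv2.BORDER_CONSTANT)
cv2.imwrite("pics/s6.png",np.hstack([a,b]))
d=np.abs(t.astype(int)-cv2.imread("pics/top0.png")).mean(2)
print([d[y-18:y+18,x-18:x+18].mean().round(1) for x,y in((473,251),(480,187),(179,215))])
E
```

```text
16.65 0.3765901992331935 1.2083255195946963 [ 0.6717 -0.0892 -0.3226] tz 0.029142197460601788 -0.13064428232610226 0.09387937133923291
scene 140 (np.int64(333), np.int64(355), np.int64(229), np.int64(241))
top 104 (np.int64(269), np.int64(287), np.int64(217), np.int64(235))
[np.float64(2.6), np.float64(3.0), np.float64(2.4)]
```

View pics/s6.png

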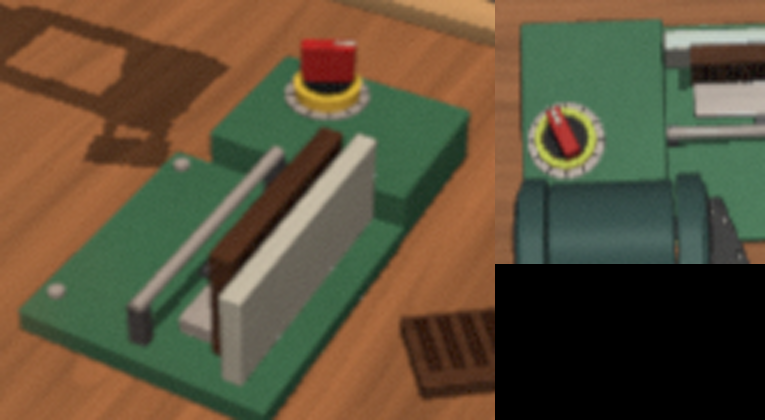

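The mould is upright at the fence with the jaw against it. The ring is fully up and held after release, at (330,95) in the crop. The cup, gauge and blade patches are unchanged. Handing in.

```bash
python3 -c "from bench import robot; print(robot.close_job())"
```

```text
the job is handed in; nothing more can be done
None
```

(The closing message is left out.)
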